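# Stow the kettle in its galley clamp

## Robot

A 6-joint arm with a two-finger parallel gripper is mounted at the origin on the work surface. World frame = base frame: x ahead of the robot, y to its left, z up, the work surface at z = 0. Lengths are in m, angles in degrees, forces in N, time in s.
With the tool pointing down it reaches from about 0.375 to 0.75 m from the base axis. Payload 9 kg.
Tool frame: the origin (TCP) lies where the fingers leave the gripper's body, on its centre line; the fingertips stand 73 mm ahead of it and the grasp point (between the pads) lies 54 mm ahead of it (robot.tip_reach is the distance from the TCP to the fingertips, in m); z points along the fingers, y is the line along which they close (so a half turn about z gives the same grasp; the last joint's range is limited). The gripper opens to 85 mm and grips with 20 to 120 N. Pads are 22 mm wide; open, the fingers measure 114 mm over their backs; the gripper's body (76 mm by 85 mm) begins 54 mm behind the grasp point. The pads swing forward as they close: fully open they stand 13 mm farther back than shut.
Start: joints at [62.871, 5.964, 5.575, 89.605, 0, 77.527], TCP at [0.152, 0.581, 0.304] pointing down, gripper open.
Joint ranges: [-171.21, 171.21], [-48.23, 106.86], [-62.78, 66.21], [-105.2, 120.99], [-86.42, 89.51], [-180, 180]. Speed limits (degrees/s): [127.2, 127.2, 147.25, 180, 180, 180].

## Interface

Orientations are given as [roll, pitch, yaw] about the fixed x, y, z axes, in that order (R = Rz(yaw) Ry(pitch) Rx(roll)).
In Python, from plant import robot gives the robot as it stands. Calls block until the motion is done:
- robot.move_pose(position, orientation): joint-space move of the TCP to a pose.
- robot.line_to(position, vel=0.15, rotation=None, guard=None): straight line of the TCP; rotation=None keeps the orientation; vel is the mean speed in m/s. With guard (N) it stops when the force on the tool has changed by that much, and returns True; else False.
- robot.goto_joints(angles): joint-space move.
- robot.set_gripper(opening): finger opening in m; the grip force is fixed at half the most; returns when the fingers have stopped.
- robot.pause(seconds).
- robot.ik(position, orientation): joint angles nearest the present ones, or None.
- robot.observe(): the state.
- robot.grab_frame(name): name is "scene" or "side" or "wrist"; returns the picture (420x560x3 uint8, blue, green, red); there is no depth.
- robot.get_calibration(name): a dict with "vertical_fov" (degrees; the focal length in pixels is half the picture's height over the tangent of half this angle, whatever the lens; pixels are square), "cx", "cy" (the principal point, pixels), "k1" (the pictures are not rectified: a ray, as slopes to the right and down, at radius r is drawn at 1 + k1 r^2 times it, then the intrinsics apply), "rvec" (rotation vector, rad) and "tvec" (3), from world to camera coordinates, as OpenCV has them. Camera axes: x right, y down, z forward; pixel columns grow to the right and rows downward; lengths in m; the calibration is good to about 2 mm. A picture is of the moment at which its call begins: read the wrist's pose just before it. get_calibration takes no time and is no camera call; for the wrist camera it gives the pose at the moment of the call.
A pose or a line that the arm cannot do raises robot.IKError and nothing moves.
- robot.job_done(): hands the job in; it is judged then, once.
The state is a dict: "time": time; "q": joint angles; "qvel": joint speeds; "joint_torque": joint torques, N m; "tool_pos": TCP position; "tcp_rot": TCP orientation; "ft_force": force on the tool from outside, world axes, zero at the start; "torque": the same for the moment, N m; "gripper_width": finger opening in m; "gripper_force": force on a finger pad.
Only numpy, scipy, OpenCV 4.12 (cv2) and the standard library are available. Lean on these libraries where they do the work, as an engineer would, in place of code of your own. Each camera call takes 0.05 s, during which the arm holds its last target. There are 200 camera calls.

## Task

We are about to cast off: lift the red kettle off its power base and set it down gently and upright in the kettle clamp on the tray, between the two rods and close in front of the fixed fork. Then slide the sliding fork up by its upright grip until it presses the kettle firmly home against the fixed fork, with no play left but without ramming it, and let go. Leave the other things on the tray where they stand.

Things in the scene. Friction and masses are not known exactly. Their poses are not given: they have to be found in the camera images.
- tray: Black bamboo tray, 420 (its x) by 630 mm (its y), screwed to the table; floor 12 mm, rim 30 mm above the table. Origin: centre of underside; x away from the robot, z up. The kettle clamp's centre line is tray x = -75 mm, along y: power base at the +y end, fixed fork at the -y end, sliding fork between. Bystanders up to 140 mm high stand in the far half (tray x above +40 mm).
- kettle: Matte red plastic cordless kettle, 0.5 to 0.9 kg, loose, on its power base at the start. Round side of radius 75 mm from 13 to 62 mm above its underside, domed above, 204 mm high in all. Origin: centre of underside; z up, x to the spout (tip 108 mm from the axis, 65 to 125 mm high). Hollow foot: lift it straight up 15 mm or more off the base's contact. Over 60 N on setting down counts as dropped.
- kettle_handle (a point): Middle of the kettle's arched black handle bar, 194 mm above its underside on its axis. The bar is level along the kettle's x, 92 mm clear between its posts, 22 mm wide (kettle y), 20 mm deep; pinch it across from above. Below the bar 42 mm are free above the lid knob.
- power_base: Black round power base of the kettle, fixed on the tray floor, 158 mm across, 16 mm high, with a small contact in the middle up to 26 mm. Origin: centre of its underside; its top is 28 mm above the table.
- stop_fork: Fixed fork of the clamp, screwed to both rods: a V of two white nylon arms, 28 to 66 mm above the table, opening towards its +y, each arm 30 degrees off square, grey cross bar behind. It does not move, but its place along the rods differs each time. Same axes as the tray; origin at table height on the axis of a kettle seated in it.
- stop_seat (a point): Point on the tray floor, 12 mm above the table, where the kettle's axis stands when the kettle is seated in the fixed fork. The bottom of its V lies 87 mm towards -y of it.
- fork: Sliding fork, the mirror image of the fixed one, its V opening to -y. Slides along the rods (its y; -y closes); starts open, 41 to 104 mm from closed on the kettle. Its brake drags with about 5 N either way and holds it where left. Slippery nylon faces (friction 0.2): closing pushes and centres the kettle. A firm hold is 8 to 20 N on the kettle; over 40 N is ramming. Origin like the fixed fork's.
- fork_seat (a point): Point of the sliding fork, 12 mm above the table, on the axis of a kettle seated in its V. The kettle is held without play when this point, the kettle's axis and stop_seat fall together (within 4 mm).
- fork_grip (a point): Point on the sliding fork's upright brown wooden grip, 145 mm towards +y from fork_seat, 90 mm above the table, 15 mm below the grip's top. The grip is 16 mm thick along the slide (y), 50 mm wide (x), clear on both faces above 66 mm from the table; pinch it from above, fingers closing along the slide.
- saucer: White porcelain saucer, 124 mm across, in the far half of the tray, cup on it; leave alone. Origin: centre of underside.
- cup: White porcelain cup on the saucer, 80 mm across, 62 mm high; leave alone. Origin: centre of underside.
- tongs: Steel sugar tongs lying on the tray, 130 mm long; leave alone. Origin: middle, at the underside.
- lamp: Frosted glass lamp base with brass socket and toggle switch, 90 mm across, 138 mm high, on the tray; leave alone. Origin: centre of underside.
- sugar_bowl: Blue lidded sugar bowl, 86 mm across, 82 mm high, on the tray; leave alone. Origin: centre of underside.
- caddy: Green tea caddy with a brass lid, 77 mm square, 118 mm high, on the tray; leave alone. Origin: centre of underside.
- clamp_mid (a point): Point midway between the clamp's two steel guide rods, 32 mm above the table, fixed to the tray (its axes). The rods are 12 mm thick, lie along the tray's y with their axes 98 mm to either side (x), and reach 197 mm to either side of this point (y). Between them is 184 mm of free width.
Mind the look-alikes: they are no part of the job. What is meant by the kettle is not blue, and is the smaller of those in its own colour.

How it is judged:
By the outcome, as a careful person would: the job done as asked, in the order asked, and still so for the second after the job is handed in, with the robot touching nothing.
It also fails if it takes over 58 s, if anything falls off the work surface, if the arm or the gripper's body presses on something with over 40 N, if the wrist force passes 120 N, or if a joint passes its speed limit or range.

## Working session

There is one attempt and no reset: what is moved stays moved. The work goes in short steps, each a Python script; the robot and the scene stay as the last script left them, time stands still between calls to the robot, and variables do not carry over. Pictures are saved under pics/ and viewed, at most 10 in all, crops included, and the job is handed in when it is done.

```bash
ls; mkdir -p pics; python3 - <<'E'
from plant import robot
import cv2
for n in("scene","side","wrist"):
    f=robot.grab_frame(n); cv2.imwrite(f"pics/{n}0.png",f); print(n,robot.get_calibration(n))
o=robot.observe();print(o)
E
```

```text
pics
scene {'vertical_fov': 45.56930035326933, 'cx': 275.76678146771815, 'cy': 204.1678332468061, 'k1': -0.12326736776022913, 'rvec': array([ 2.04325898,  0.73417657, -0.36507594]), 'tvec': array([-0.41041502, -0.02495123,  1.67210716])}
side {'vertical_fov': 46.07994373432227, 'cx': 280.36886398802017, 'cy': 206.09860139793412, 'k1': -0.02115722386217567, 'rvec': array([ 2.27753397, -0.9525464 ,  0.34125037]), 'tvec': array([-0.3039435 ,  0.38902708,  1.24528336])}
wrist {'vertical_fov': 71.45692472893003, 'cx': 281.6850642273196, 'cy': 210.13658769707192, 'k1': -0.03374908436326043, 'rvec': array([-2.29323112, -1.77116144, -0.26224022]), 'tvec': array([-0.59978075, -0.03927397,  0.37716712])}
{'time': 0.15, 'q': array([ 6.28696024e+01,  5.99083455e+00,  5.53748349e+00,  8.96053781e+01,
       -2.54833465e-03,  7.75272575e+01]), 'qvel': array([-0.02726068, -0.15928049,  0.07459562, -0.04064687, -0.09877194,
       -0.14857112]), 'joint_torque': array([ 2.84244132e-03, -5.57355058e+01,  5.04008710e+01,  1.24308828e-02,
       -3.42517033e-04,  2.24060088e-06]), 'tool_pos': array([0.15173367, 0.58030342, 0.30330197]), 'tcp_rot': array([-1.79942107e+02, -1.01958420e-02,  1.65342341e+02]), 'ft_force': array([-0.46472192,  0.1778923 , -0.53128158]), 'torque': array([-0.05835478,  0.0239121 , -0.0153366 ]), 'gripper_force': 0.0, 'gripper_width': 0.08577291385734268}
```

View pics/scene0.png

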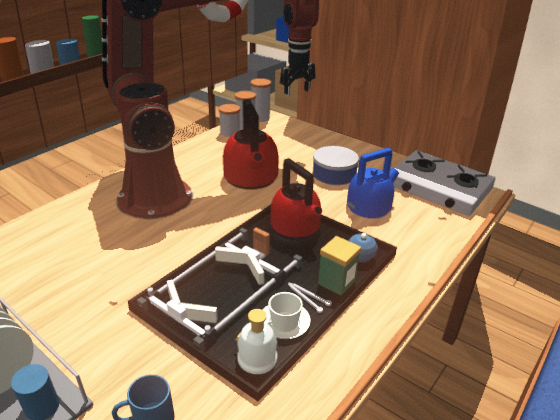

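View pics/side0.png

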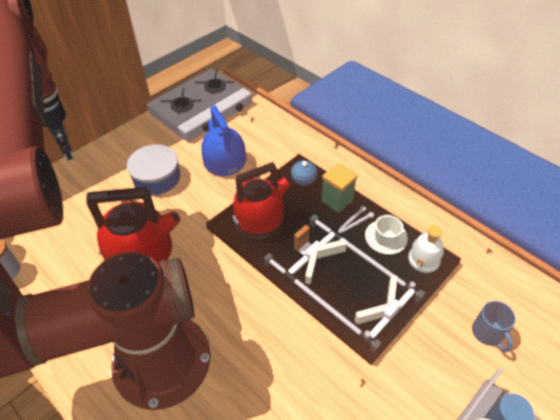

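The scene picture has three kettles: large red at (250,160) on the table, red at (296,205) on the tray's power base, and blue at (372,190). The one on the tray is red and looks smaller. In the side picture they are at (135,235), (260,205) and (223,150). I'll confirm with enlarged crops.

```bash
python3 - <<'E'
import cv2
for n,x,y in(("scene",132,155),("side",200,155)):
    f=cv2.imread(f"pics/{n}0.png")[y:y+200,x:x+266]
    f=cv2.resize(f,None,fx=3,fy=3,interpolation=cv2.INTER_CUBIC)
    f=cv2.convertScaleAbs(255*(f/255.)**.6)
    cv2.imwrite(f"pics/{n}c.png",f)
E
```

```text
(no output)
```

View pics/scenec.png

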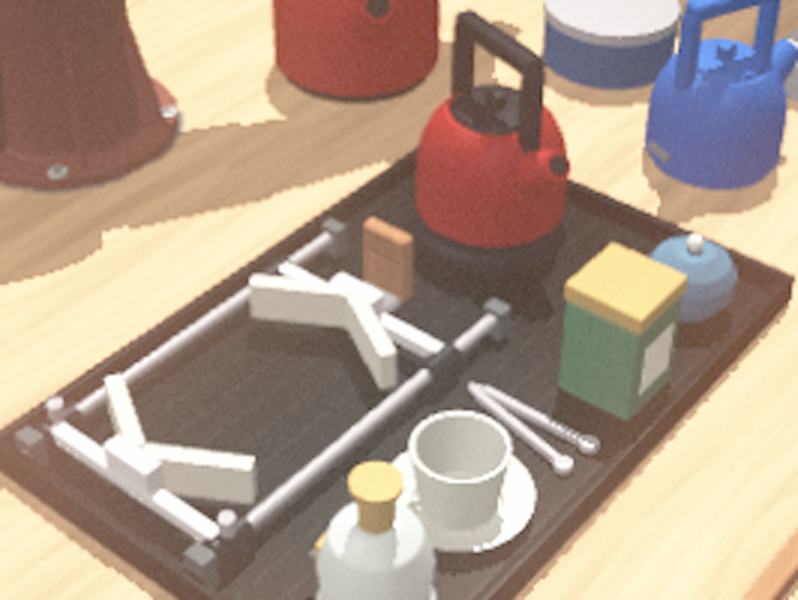

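View pics/sidec.png

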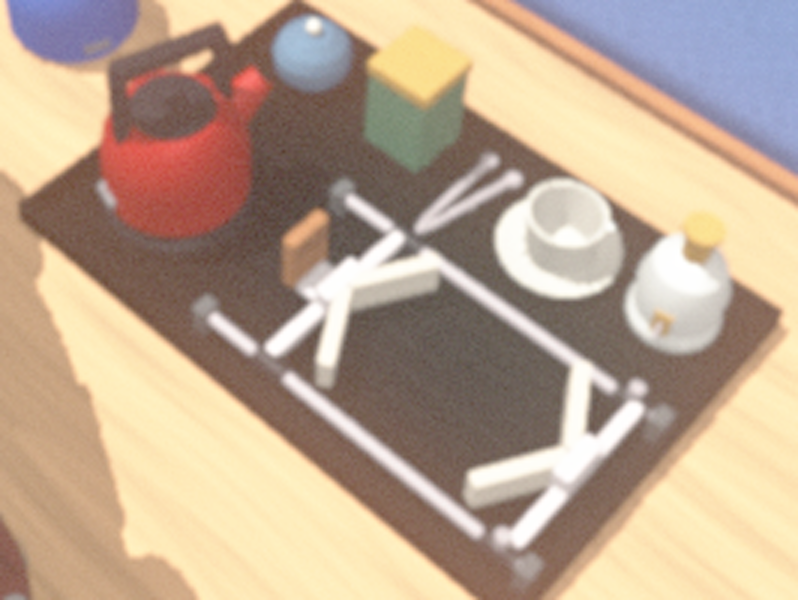

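The crops confirm it: the red kettle on the tray (scene 296,205) stands on the power base and is clearly smaller than the red one on the table. The sliding fork with its brown grip is at scene (261,240), and the fixed fork is at (180,305). Next I'll triangulate.

```bash
cat >h.py <<'E'
import numpy as np,cv2
from scipy.optimize import least_squares
def K(c):
    f=210/np.tan(np.radians(c["vertical_fov"]/2)); return np.array([[f,0,c["cx"]],[0,f,c["cy"]],[0,0,1]])
def proj(c,P):
    return cv2.projectPoints(np.atleast_2d(np.float64(P)),c["rvec"],c["tvec"],K(c),np.array([c["k1"],0,0,0.]))[0][:,0]
def tri(obs):  # [(cal,uv)]
    r=least_squares(lambda P:np.concatenate([proj(c,P)[0]-u for c,u in obs]),[.5,.1,.05]); return r.x,np.sqrt(np.mean(r.fun**2))
def onz(c,uv,z):
    n=np.append(cv2.undistortPoints(np.float64([[uv]]),K(c),np.array([c["k1"],0,0,0.]))[0,0],1)
    R=cv2.Rodrigues(c["rvec"])[0]; o=-R.T@c["tvec"]; d=R.T@n; return o+d*(z-o[2])/d[2]
E
python3 - <<'E'
from plant import robot
from h import *
s,d,w=[robot.get_calibration(n) for n in("scene","side","wrist")]
u=lambda p,o:(np.array(p)+.5)/3-.5+o
pts=dict(h_spout=((538,60),(222,30)),h_rear=((466,18),(113,65)),grip=((388,233),(306,226)),rn_p=((335,230),(205,307)),rf_p=((497,308),(343,192)),rn_m=((30,438),(525,568)),rf_m=((203,555),(658,418)),knobn=((55,405),(502,537)),knobf=((228,518),(637,388)),Vs=((345,298),(350,290)),Vstop=((143,452),(568,450)))
for k,(a,b) in pts.items():
    P,e=tri([(s,u(a,(132,155))),(d,u(b,(200,155)))]); print(k,P.round(4),round(e,2))
print(robot.observe()["tool_pos"],(-cv2.Rodrigues(w["rvec"])[0].T@w["tvec"]).round(3),cv2.Rodrigues(w["rvec"])[0].round(2))
E
```

```text
h_spout [0.5357 0.1286 0.2283] 0.97
h_rear [0.4321 0.1625 0.2259] 0.52
grip [ 0.4926 -0.0248  0.1029] 0.15
rn_p [0.3938 0.0118 0.0376] 0.17
rf_p [0.588  0.013  0.0409] 0.6
rn_m [ 0.3971 -0.3655  0.0379] 0.28
rf_m [ 0.5939 -0.3614  0.0386] 0.59
knobn [ 0.3978 -0.3376  0.0549] 0.42
knobf [ 0.5946 -0.3341  0.057 ] 0.54
Vs [ 0.4911 -0.0833  0.0619] 0.23
Vstop [ 0.498  -0.33    0.0614] 0.16
[0.15173367 0.58030342 0.30330197] [0.082 0.598 0.372] [[ 0.25  0.97  0.  ]
 [ 0.93 -0.24  0.29]
 [ 0.28 -0.07 -0.96]]
```

The triangulation agrees with the known sizes: rods 196 mm apart, grip top at 0.103, handle top at about 0.23. I'll move above the handle and look from close by.

```bash
python3 - <<'E'
from plant import robot
from h import *
for ps in(-18,162):
    print(ps,[robot.ik(p,[180,0,y]) for p,y in(([.486,.1455,.43],ps),([.494,-.235,.26],ps+18),([.494,-.235,.42],ps+18))])
robot.move_pose([.486,.1455,.42],[180,0,162]); robot.pause(.3)
c=robot.get_calibration("wrist"); f=robot.grab_frame("wrist")
np.save("w1.npy",np.r_[c["rvec"],c["tvec"]]);cv2.imwrite("pics/w1.png",f)
o=robot.observe();print(o["time"],o["tool_pos"],o["q"])
for p in([.5357,.1286,.228],[.4321,.1625,.228],[.489,.1455,.232]):print(proj(c,p))
E
```

```text
-18 [array([   1.86572773,   -6.09353644,    6.87735773,  102.97089416,
          0.        , -160.13427227]), array([-39.14495667,  -3.55184303,  -8.62450363,  84.9273394 ,
         0.        , 140.85504333]), array([-39.14495667,   0.26572708,  11.94545328, 101.6797262 ,
         0.        , 140.85504333])]
162 [array([  1.86572773,  -6.09353644,   6.87735773, 102.97089416,
         0.        ,  19.86572773]), array([-39.14495667,  -3.55184303,  -8.62450363,  84.9273394 ,
         0.        , -39.14495667]), array([-39.14495667,   0.26572708,  11.94545328, 101.6797262 ,
         0.        , -39.14495667])]
2.5167 [0.48593678 0.1457583  0.41992818] [ 1.89547028e+00 -6.59817243e+00  5.31495464e+00  1.01920059e+02
  1.39519698e-03  1.98702371e+01]
[[280.34288859 254.5427575 ]]
[[280.55724392 140.47124777]]
[[282.09744053 207.0543656 ]]
```

View pics/w1.png

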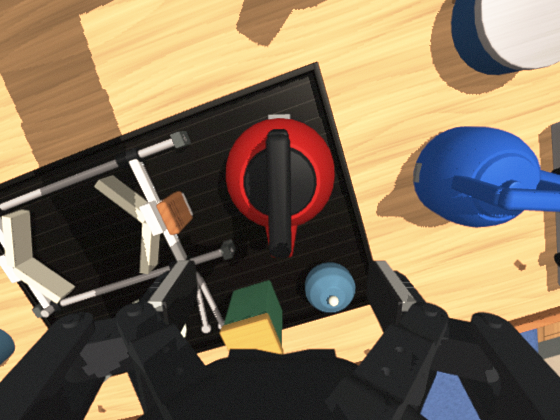

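The wrist view shows the handle bar running from (280,130) to (279,254), with the bar axis where I predicted it. The grip top is at about (176,213). I'll refine with this and then grasp.

```bash
python3 - <<'E'
from plant import robot
from h import *
c=robot.get_calibration("wrist")
a,b=onz(c,(280.3,130),.232),onz(c,(279.3,254.5),.232)
print(a,b,np.linalg.norm(a-b),(a+b)/2,np.degrees(np.arctan2(*(b-a)[[1,0]])))
f=robot.grab_frame("wrist")
hsv=cv2.cvtColor(f,cv2.COLOR_BGR2HSV)
m=((hsv[...,0]<6)|(hsv[...,0]>172))&(hsv[...,1]>170)&(hsv[...,2]>60); m=m.astype(np.uint8); m[:,:210]=0;m[:,350:]=0;m[230:]=0
p=np.argwhere(m)[:,::-1]; hull=cv2.convexHull(p.astype(np.int32))
(ex,ey),ax,an=cv2.fitEllipse(hull); print("ell",ex,ey,ax,an,onz(c,(ex,ey),.028+.055),onz(c,(ex,ey),.028+.062))
E
```

```text
[0.42355071 0.16499097 0.232     ] [0.53357611 0.12815818 0.232     ] 0.11602690698769254 [0.47856341 0.14657458 0.232     ] -18.508805122414124
ell 279.86529541015625 173.45355224609375 (109.0462646484375, 112.44153594970703) 175.51467895507812 [0.48282554 0.14451453 0.083     ] [0.48170161 0.14491689 0.09      ]
```

```bash
python3 - <<'E'
from plant import robot
from h import *
s=lambda t:(lambda o:print(t,round(o["time"],2),o["tool_pos"].round(4),o["ft_force"].round(1),o["torque"].round(2),round(o["gripper_width"],4),round(o["gripper_force"],1)))(robot.observe())
p=[.4815,.1452]
robot.move_pose(p+[.42],[180,0,161.5]); s("above")
print(robot.line_to(p+[.277],vel=.12,guard=15)); s("down")
robot.set_gripper(0.0); robot.pause(.2); s("grip")
robot.line_to(p+[.30],vel=.05); robot.pause(.2);s("lift1")
robot.line_to(p+[.415],vel=.12); robot.pause(.2);s("lift2")
for n in("scene","side"): cv2.imwrite(f"pics/{n}1.png",robot.grab_frame(n))
a=cv2.imread("pics/scene1.png")[110:360,120:400];b=cv2.imread("pics/side1.png")[110:360,190:470]
cv2.imwrite("pics/lift.png",cv2.resize(np.hstack([a,b]),(800,357)))
E
```

```text
above 2.82 [0.4813 0.1452 0.4202] [ 0.7  0.4 -0.8] [0.02 0.02 0.01] 0.0854 0.0
False
down 4.16 [0.4818 0.1452 0.2779] [ 0.3 -0.   0.7] [-0.04  0.05 -0.02] 0.0854 0.0
grip 4.97 [0.4816 0.1452 0.2772] [-0.1 -0.7  2.8] [-0.01  0.02 -0.02] 0.0212 59.1
lift1 5.78 [0.4814 0.1452 0.2996] [ 0.1  0.4 -7.2] [ 0.01  0.02 -0.01] 0.021 58.6
lift2 7.08 [0.4813 0.1452 0.4144] [-0.4  0.5 -6.7] [ 0.06  0.05 -0.  ] 0.0207 58.6
```

View pics/lift.png

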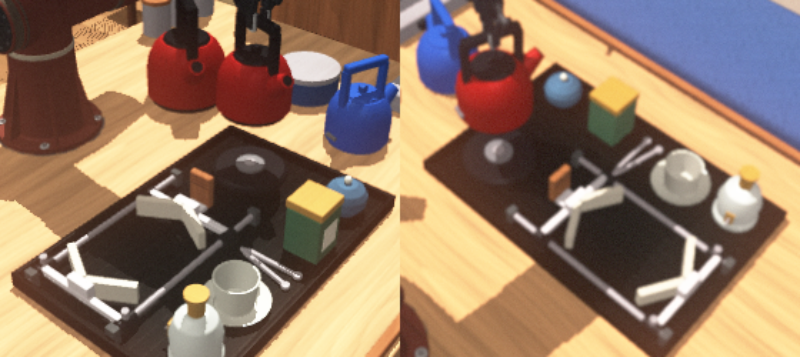

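The kettle is lifted cleanly, weighing about 0.7 kg, and the base contact is now visible at about (293,223) in the scene picture. I'll carry it along the clamp line and set it about 11 mm in front of the fixed fork's seat.

```bash
cat >>h.py <<'E'
def s(robot,t):
    o=robot.observe();print(t,round(o["time"],2),o["tool_pos"].round(4),o["ft_force"].round(1),o["torque"].round(2),round(o["gripper_width"],4),round(o["gripper_force"],1))
E
python3 - <<'E'
from plant import robot
from h import *
a,b=robot.get_calibration("scene"),robot.get_calibration("side")
print("contact",tri([(a,(293.6,223.4)),(b,(257.9,215))]))
p=[.4935,-.232]
robot.line_to(p+[.415],vel=.2,rotation=[180,0,180.6]); s(robot,"over")
robot.line_to(p+[.275],vel=.12); robot.pause(.2); s(robot,"low")
print(robot.line_to(p+[.252],vel=.015,guard=5)); s(robot,"touch")
for n in("scene","side"): cv2.imwrite(f"pics/{n}2.png",robot.grab_frame(n))
a=cv2.imread("pics/scene2.png")[150:350,120:345];b=cv2.imread("pics/side2.png")[160:360,220:445]
cv2.imwrite("pics/set.png",cv2.resize(np.hstack([a,b]),(800,356),interpolation=cv2.INTER_CUBIC))
E
```

```text
contact (array([0.4797566 , 0.14309162, 0.03643296]), np.float64(0.16211876879298542))
over 9.22 [ 0.4936 -0.2313  0.4152] [-0.4 -0.6 -7.6] [-0.01  0.05  0.  ] 0.0211 58.6
low 10.73 [ 0.4937 -0.2321  0.2756] [ 0.1  0.1 -7.3] [ 0.01  0.05 -0.03] 0.021 58.6
True
touch 11.68 [ 0.4933 -0.2321  0.2612] [-1.  -0.3  6. ] [-0.07  0.16  0.06] 0.0214 60.5
```

View pics/set.png

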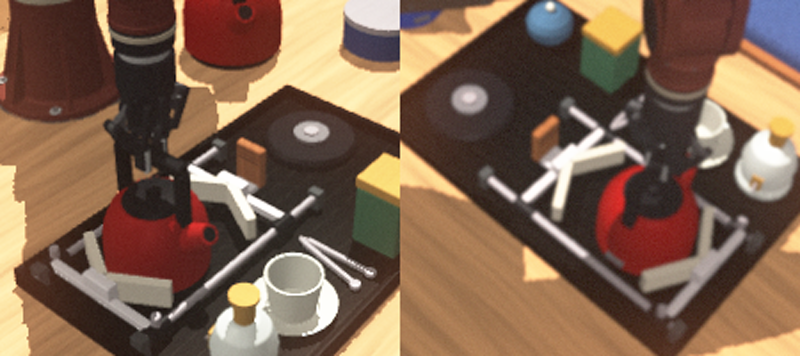

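The kettle touched down upright at exactly floor height, between the rods and just in front of the fixed fork. I'll release it, go to the grip and pinch it.

```bash
python3 - <<'E'
from plant import robot
from h import *
p=[.4935,-.232]
robot.set_gripper(.085); s(robot,"rel")
robot.line_to(p+[.38],vel=.12)
g=[.4915,-.0248]
robot.line_to(g+[.30],vel=.2); robot.pause(.2)
c=robot.get_calibration("wrist"); cv2.imwrite("pics/w2.png",robot.grab_frame("wrist")); s(robot,"above")
np.savez("c2.npz",**{k:c[k] for k in c})
print(proj(c,[.4926,-.0248,.105]))
E
```

```text
rel 12.42 [ 0.4927 -0.2314  0.259 ] [-0.2  0.5 -0.3] [ 0.02 -0.04  0.02] 0.085 0.0
above 15.08 [ 0.4916 -0.0254  0.3002] [-0.3  0.   1.2] [-0.03 -0.   -0.02] 0.085 0.0
[[282.37891122 203.34829368]]
```

View pics/w2.png

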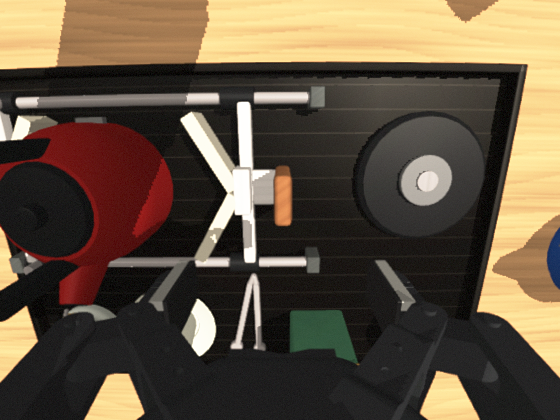

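The grip top spans columns 275–291 and is centred at (283,197), as predicted. Now I'll pinch it and slide.

```bash
python3 - <<'E'
from plant import robot
from h import *
z=.147
robot.line_to([.4915,-.0252,z],vel=.1,guard=15); s(robot,"down")
F=lambda:np.mean([robot.observe()["ft_force"][1] for _ in range(1)])
def Fm(n=6):
    v=[]
    for _ in range(n): robot.pause(.03); v.append(robot.observe()["ft_force"][1])
    return np.mean(v)
f0=Fm()
robot.set_gripper(0.); robot.pause(.2); f1=Fm(); s(robot,"grip"); print(f0,f1)
r=robot.line_to([.4922,-.080,z],vel=.05,guard=18); f=Fm(); s(robot,f"near {r} {f:.1f}")
y=-.080
while not r and y>-.112:
    y-=.001
    r=robot.line_to([.4922,y,z],vel=.012,guard=10)
    f=Fm(3); o=robot.observe(); print(round(y,4),o["tool_pos"].round(4),round(f-f0,2),r)
    if f-f0>11: break
E
```

```text
down 16.77 [ 0.4918 -0.0253  0.1476] [-0.3 -0.1 -0.5] [-0.01 -0.   -0.01] 0.0848 0.0
grip 18.0 [ 0.4915 -0.0251  0.1471] [-2.1  1.6  4.6] [0.16 0.43 0.26] 0.0149 59.3
-0.034205728234417566 0.9826279017709387
near False 3.0 19.45 [ 0.4923 -0.0799  0.1471] [-1.1  2.6  5. ] [0.52 0.11 0.27] 0.0149 59.5
-0.081 [ 0.4924 -0.0808  0.1471] 3.97 False
-0.082 [ 0.4924 -0.0817  0.1471] 3.89 False
-0.083 [ 0.4924 -0.0827  0.1471] 3.88 False
-0.084 [ 0.4924 -0.0837  0.1472] 3.46 False
-0.085 [ 0.4924 -0.0847  0.1472] 4.04 False
-0.086 [ 0.4924 -0.0857  0.1471] 4.8 False
-0.087 [ 0.4925 -0.0868  0.1472] 4.79 False
-0.088 [ 0.4924 -0.0875  0.1471] 6.13 False
-0.089 [ 0.4925 -0.0881  0.1472] 8.57 False
-0.09 [ 0.4925 -0.089   0.1472] 9.88 False
-0.091 [ 0.4925 -0.0899  0.1472] 10.02 False
-0.092 [ 0.4925 -0.0909  0.1472] 10.31 False
-0.093 [ 0.4925 -0.0919  0.1472] 10.27 False
-0.094 [ 0.4925 -0.0929  0.1472] 10.91 False
-0.095 [ 0.4925 -0.0939  0.1472] 10.17 False
-0.096 [ 0.4925 -0.0946  0.1471] 12.75 False
```

```bash
python3 - <<'E'
from plant import robot
from h import *
def Fm(n=5):
    v=[]
    for _ in range(n): robot.pause(.03); v.append(robot.observe()["ft_force"][1])
    return np.mean(v)
y=-.096
while y>-.112:
    y-=.0005
    r=robot.line_to([.4922,y,.147],vel=.01,guard=12)
    f=Fm(); o=robot.observe(); print(round(y,4),o["tool_pos"].round(4),round(f,2),r)
    if f>18 or r: break
print(o["time"])
E
```

```text
-0.0965 [ 0.4925 -0.0946  0.1472] 15.24 False
-0.097 [ 0.4925 -0.0947  0.1472] 18.53 False
25.8833
```

The force rises steeply with no further travel, so the kettle is home, with about 13 N on it after the brake's drag. I'll let go, retreat straight up and look.

```bash
python3 - <<'E'
from plant import robot
from h import *
robot.set_gripper(.085); s(robot,"rel")
robot.line_to([.4922,-.0955,.30],vel=.1)
robot.line_to([.46,.10,.40],vel=.2); robot.pause(.3); s(robot,"clear")
for n in("scene","side"): cv2.imwrite(f"pics/{n}3.png",robot.grab_frame(n))
a=cv2.imread("pics/scene3.png")[150:350,120:345];b=cv2.imread("pics/side3.png")[160:360,220:445]
cv2.imwrite("pics/end.png",cv2.resize(np.hstack([a,b]),(800,356),interpolation=cv2.INTER_CUBIC))
E
```

```text
rel 26.56 [ 0.4922 -0.0971  0.147 ] [-0.4  0.2  0.1] [ 0.02  0.02 -0.  ] 0.085 0.0
clear 29.8 [0.46   0.0996 0.3997] [-0.   0.3  0.5] [ 0.   -0.02  0.03] 0.0849 0.0
```

View pics/end.png

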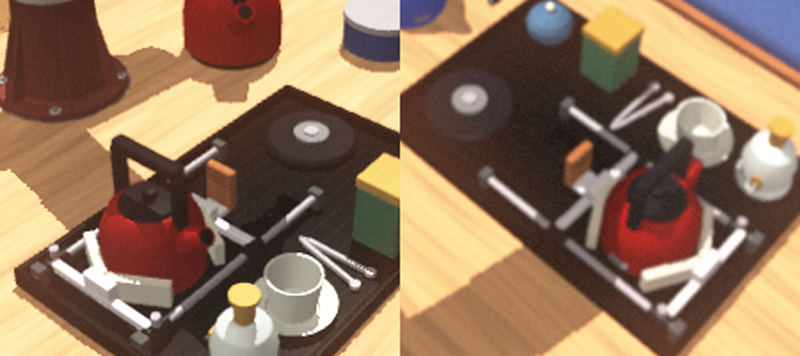

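The kettle stands upright with both forks against it, the grip is free and nothing else on the tray has moved.

```bash
python3 -c "
from plant import robot
print(robot.job_done())"
```

```text
the job is handed in; nothing more can be done
None
```

The red kettle stands upright in the clamp, pressed home against the fixed fork with an estimated 13 N; the sliding fork is released, the other things on the tray are where they stood, and the job was handed in at about 30 s.

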